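# Restock a reagent bottle lane, oldest first

### The job

Restock the middle lane of the bottle rack so that the old bottle gets used first: first bring the old bottle (yellow sticker on its blue cap) forward against the front stop. Then stand the new blue-capped bottle from the delivery tray upright on the bench and let go of it, take it up again to set it down in the lane behind the old one, and finally slide the lane's follower up so that both bottles are held close together against the front stop. Do not tip the old bottle over, set the bottles down rather than drop them, and leave everything else alone.

Things in the scene. Friction and masses are not known exactly. Their poses are not given: they have to be found in the camera images.
- rack: Fixed blue bottle rack, 200 (x) x 216 mm (y); origin at the centre of its underside; x runs along the lanes from the front (nearest the robot) to the rear, y left. Floor 6 mm thick. Three open-topped lanes centred at y = 70, 0, -70 mm, 64 mm wide inside; 6 mm dividers, tops 45 mm above the bench. Lanes run from the front lip at x = -95 mm to the rear lip at +95; lips rise 22 mm above the floor. Job: middle lane
- front_stop (a point): point on the middle lane's floor, at mid width, at the inner face of the front lip (the front stop)
- follower (a joint): Middle lane's sliding stop, in m: 0 = fully back; grows as it slides forward (towards the robot), to 0.15. Slides stiffly (about 1.5 N), stays where left, starts near its rear end. Its flat face (58 mm wide, up to 72 mm above the bench), which bears on the last bottle's rear, is at rack x = 75 mm - value
- follower_tab (a point): grip point of the middle follower's black finger tab, 11 mm below the tab's top; the tab stands upright, 24 mm wide (rack y) by 10 mm thick (rack x), its top 116 mm and its lower end 74 mm above the bench; its centre is 10 mm behind the follower's face. Axes as the rack
- follower_face (a point): centre of the middle follower's front face, 40 mm above the bench
- old_bottle: the old, opened bottle: white square bottle with a blue cap that bears a round yellow sticker on top; same size as new_bottle, rather lighter (about 0.14 kg). Stands alone in the middle lane, well back from the front lip, its sides about parallel to the lane. Origin at the centre of its foot, z up through its cap
- old_bottle_cap (a point): on the old bottle's axis, in its cap, 6 mm below the cap's top (124 mm above the foot)
- new_bottle: New bottle: white, square, blue cap without sticker, 0.2 kg; body 50 x 50 x 94 mm tall, then a neck and a round cap of 36 mm diameter, 102 to 130 mm from the foot; centre of mass about 56 mm from the foot. Origin at the centre of its foot, z along its axis to the cap. Starts lying on a flat side in the tray, cap to the right (world -y, within 18 degrees), axis 29 mm above the bench
- new_bottle_cap (a point): on the new bottle's axis, in its cap, 6 mm below the cap's top (124 mm from the foot)
- tray: Fixed shallow grey delivery tray, 200 (x, away from the robot) x 160 mm (y), floor 4 mm thick, rim 14 mm above the bench; origin at the centre of its underside. Two bottles lie in it side by side, axes 90 mm apart: the new blue-capped one and a red-capped one, either may be the nearer. The bench between tray and robot is clear
- other_bottle: same square bottle shape as new_bottle; origin at the centre of its foot, z up through its cap. Red cap; lies on its side in the tray beside the new bottle; leave it alone
- left_front: same square bottle shape as new_bottle; origin at the centre of its foot, z up through its cap. Red cap, stands at the front of the rack's left lane (rack y = +70 mm); leave it alone
- left_back: same square bottle shape as new_bottle; origin at the centre of its foot, z up through its cap. Red cap, stands behind left_front; leave it alone
- right_front: same square bottle shape as new_bottle; origin at the centre of its foot, z up through its cap. Green cap, stands at the front of the rack's right lane (rack y = -70 mm); leave it alone
- right_back: same square bottle shape as new_bottle; origin at the centre of its foot, z up through its cap. Green cap, stands behind right_front; leave it alone
- tip_box: teal pipette-tip box, 120 x 84 x 58 mm, towards the back of the bench; origin at the centre of its underside; leave it alone
- well_plate: purple 24-well plate, 85 (x) x 127 (y) x 20 mm, at the right of the bench; origin at the centre of its underside; leave it alone
- jar: glass jar with steel lid, 72 mm across, 108 mm high, at the left of the bench; origin at the centre of its underside; leave it alone

How it is judged (in metres and radians):
On the way, in this order (a step that is already met when the one before it is completed fails the run):
1. the old bottle has been brought forward to the front stop of the middle lane (within 10 mm of it), upright, and let go (x of old_bottle in the frame of rack below -0.06 m and y of old_bottle in the frame of rack between -0.012 and 0.012 m and z of old_bottle in the frame of rack between 0.003 and 0.01 m and angle between old_bottle's own z axis and vertical below 0.08 rad and contact force between the fingers and old_bottle below 0.2 N), for 0.2 s.
2. the new bottle stands upright on the bench (or in the tray), outside the rack, and has been let go (angle between new_bottle's own z axis and vertical below 0.08 rad and height (world z) of new_bottle below 0.012 m and contact force between the fingers and new_bottle below 0.2 N and (x of new_bottle in the frame of rack above 0.125 m or x of new_bottle in the frame of rack below -0.125 m or y of new_bottle in the frame of rack above 0.132 m or y of new_bottle in the frame of rack below -0.132 m)), for 0.2 s.
3. the new bottle stands upright in the middle lane behind the old one and has been let go, the old one still at the front (x of old_bottle in the frame of rack below -0.06 m and y of old_bottle in the frame of rack between -0.012 and 0.012 m and z of old_bottle in the frame of rack between 0.003 and 0.01 m and angle between each of old_bottle, new_bottle's own z axis and vertical below 0.08 rad and x of new_bottle in the frame of rack between -0.025 and 0.052 m and y of new_bottle in the frame of rack between -0.012 and 0.012 m and z of new_bottle in the frame of rack between 0.003 and 0.01 m and contact force between the fingers and new_bottle below 0.2 N), for 0.2 s.
At the end, for the whole second after the job is handed in: In the middle lane, upright (within 0.08 rad), at rest, on the lane floor and let go: the old bottle within 10 mm of the front stop, the new bottle behind it with a gap under about 10 mm, and the follower's face within about 10 mm of the new bottle (all of step 3 and horizontal distance between old_bottle and new_bottle below 0.06 m and horizontal distance between follower_face and new_bottle below 0.035 m and linear speed of each of old_bottle, new_bottle below 0.02 m/s and contact force between the fingers and old_bottle below 0.2 N); the robot touches nothing.
It fails at once if a bottle of the neighbouring lanes or the red-capped one in the tray was pushed about (more than 20 mm) or tipped (distance of any of left_front, left_back, right_front, right_back, other_bottle from where it was at the start of the episode above 0.02 m or angle between any of left_front, left_back, right_front, right_back's own z axis and vertical above 0.25 rad).
It fails at once if the tip box, the multiwell plate or the jar was pushed about (more than 20 mm) or tipped (distance of any of tip_box, well_plate, jar from where it was at the start of the episode above 0.02 m or angle between any of tip_box, well_plate, jar's own z axis and vertical above 0.25 rad).
It fails at once if the old bottle was tipped over (angle between old_bottle's own z axis and vertical above 0.4 rad).
It fails at once if the old bottle was dropped: in the air and not held (height (world z) of old_bottle above 0.026 m and contact force between the fingers and old_bottle below 0.2 N).
It fails at once if the new bottle was dropped: upright in the air (foot more than 20 mm above the lane floor) and not held (height (world z) of new_bottle above 0.026 m and angle between new_bottle's own z axis and vertical below 0.5 rad and contact force between the fingers and new_bottle below 0.2 N).
It also fails if it takes over 72 s, if anything falls off the work surface, if the arm or the gripper's body presses on something with over 40 N, if the wrist force passes 120 N, or if a joint passes its speed limit or range.

### The arm

A 6-joint arm with a two-finger parallel gripper is mounted at the origin on the work surface. World frame = base frame: x ahead of the robot, y to its left, z up, the work surface at z = 0. Lengths are in m, angles in degrees, forces in N, time in s.
With the tool pointing down it reaches from about 0.35 to 0.875 m from the base axis. Payload 4.2 kg.
Tool frame: the origin (TCP) lies midway between the tips of the shut fingers; the grasp point (between the pads) lies r.pinch_z behind it (r.pinch_z is the distance from the TCP to the grasp point, in m); z points along the fingers, y is the direction in which the jaws open and shut (so a half turn about z gives the same grasp; the last joint's range is limited). The gripper opens to 87 mm and grips with 3 to 60 N. Pads are 19 mm wide; open, the fingers measure 117 mm over their backs; the gripper's body (75 mm by 190 mm) begins 51 mm behind the grasp point.
Start: joints at [-51.818, 22.042, 0.453, 0, -68.411, -14.817], TCP at [0.248, -0.574, 0.223] pointing down, gripper open.
Joint ranges: [-179.83, 179.83], [-69.29, 118.12], [-61.27, 80.66], [-181.25, 117.63], [-171.15, -9.14], [-177.46, 177.46]. Speed limits (degrees/s): [159.86, 159.86, 180, 180, 180, 180].

### API

Orientations are given as a 3x3 rotation matrix whose columns are the frame's x, y, z axes.
In Python, from station import r gives the robot as it stands. The module is installed in compiled form; this text tells all that it offers.
- The arm moves only by the tool play_rows, never from a script. Its argument "deltas" is a list of rows, each a list of 7 numbers: the shift along the tool's x, y, z in units of 25 mm (1.0 is 25 mm), then the turn, a rotation vector about the tool's x, y, z in units of 5 degrees (1.0 is 5 degrees), then the finger opening in mm, from 0 to 87. In form: [[tx, ty, tz, wx, wy, wz, fingers], ...]. A call has 1 to 12 rows; each row is the pose to reach, as a shift and turn from the pose commanded when the call began, along the tool's axes at that moment; what a row does not reach only later rows make up. A row lasts 1/10 s, in which the tool goes at most 50 mm and 8.59 degrees, less where a joint would pass 70% of its speed; a pose out of reach is approached as far as the arm can. A call with a gripper value outside its range is refused whole. The fingers move at their own pace and stop on an object; the grip force is fixed at half the most. Time passes only in rows, so rows that repeat a pose let the fingers close. It gives the time, the measured TCP pose, the force and the opening at its end, in the units of the state.
- r.sense(): the state, without advancing time (a new reading comes with each control period).
- r.capture(name): name is "scene" or "top" or "wrist"; returns a dict with "pixels" (420x560x3 uint8, red, green, blue), "camera_matrix" (3x3 intrinsics, pixels), "R" (3x3) and "t" (3): a world point X has camera coordinates R X + t; the wrist camera has in their place "T_tool_cam" (4x4, takes a point from camera to tool coordinates, whose origin is the TCP and whose axes are the flange's). Camera axes: x right, y down, z forward; pixel columns grow to the right and rows downward; lengths in m; the calibration is good to about 2 mm. A picture is of the moment at which its call begins: read the wrist's pose just before it. There is no depth.
- r.finish_job(): hands the job in, once; it reports no verdict.
Trained networks look in the newest picture that a camera, given by its name, has taken for a name from the list of things; names that differ only in an ending like _2 or _b are one class to them, and where a whole thing is asked for, a point or a joint stands for the part that bears it (a point fixed in the world has none). Each returns a list of dicts, best first, with "score" (0 to 1); they miss things now and then, are a little off and sometimes report something else, mostly with a low value. They report only what shows in the picture. A call takes as long as a camera call.
- r.spot_in(camera, target): "centre" ([x, y, z] in m, in world coordinates, good to about 4 mm: the middle of the surface that is visible of it).
- r.cut_out(camera, target): "region" (420x560 bool, what is visible of it).
The state is a dict: "time_s": time; "joints": joint angles; "joint_velocities": joint speeds; "effort": joint torques, N m; "tcp_pos": TCP position; "ee_rot": TCP orientation; "wrist_force": force on the tool from outside, world axes, zero at the start; "moment": the same for the moment, N m; "gripper_width": opening from 0.0 (shut) to 1.0 (fully open).
Only numpy, scipy, OpenCV 4.12 (cv2) and the standard library are available. Lean on these libraries where they do the work, as an engineer would, in place of code of your own. Each camera call takes 0.05 s, during which the arm holds its last target.

## Working session

There is one attempt and no reset: what is moved stays moved. The work goes in short steps, Python scripts to look and compute and a tool call to move; the robot and the scene stay as the last step left them, time stands still between calls to the robot, and variables do not carry over. Pictures are saved under pics/ and viewed, and the job is handed in when it is done.

Besides the shell and the picture viewer there is one more tool, called after "Emit:" as name(argument=value, ...) on one line, values as JSON. play_rows: Moves the arm, as the interface text tells. Its arguments: {"type":"object","properties":{"deltas":{"type":"array","items":{"type":"array","items":{"type":"number"}}}},"required":["deltas"]}

```bash
mkdir -p pics; ls; cat > h.py <<'E'
import numpy as np, cv2
from station import r
def save(name, cam):
    c=r.capture(cam); cv2.imwrite(f'pics/{name}.png', c['pixels'][:,:,::-1]); return c
def st():
    s=r.sense(); print('t',round(s['time_s'],2),'tcp',np.round(s['tcp_pos'],4),'F',np.round(s['wrist_force'],1),'w',round(s['gripper_width'],3)); return s
E
python3 - <<'E'
from h import *
s=st(); print(np.round(s['ee_rot'],3), r.pinch_z)
for cam in ('scene','top','wrist'):
    c=save('a_'+cam,cam)
    if cam!='wrist':
        print(cam, np.round(c['camera_matrix'],1).tolist(), np.round(c['R'],3).tolist(), np.round(c['t'],3).tolist())
    else: print(np.round(c['T_tool_cam'],3).tolist())
    for n in ('rack','old_bottle','new_bottle','new_bottle_cap','old_bottle_cap','tray','follower_tab','other_bottle','left_front','right_front'):
        if cam=='wrist': continue
        o=r.spot_in(cam,n)
        print(cam,n,[(np.round(d['centre'],3).tolist(),round(d['score'],2)) for d in o[:4]])
E
```

```text
pics
t 0.0 tcp [ 0.2476 -0.5732  0.2214] F [-0.2 -0.3 -0.1] w 0.998
[[-0.918 -0.396 -0.001]
 [-0.396  0.918  0.002]
 [ 0.     0.002 -1.   ]] 0.0187
scene [[447.9, 0.0, 281.1], [0.0, 447.9, 213.2], [0.0, 0.0, 1.0]] [[0.592, 0.806, 0.014], [0.509, -0.361, -0.781], [-0.624, 0.47, -0.624]] [-0.377, -0.26, 1.534]
scene rack [([0.65, -0.209, 0.031], 0.64)]
scene old_bottle [([0.626, -0.202, 0.094], 0.78), ([0.54, -0.277, 0.098], 0.48)]
scene new_bottle [([0.541, 0.17, 0.044], 0.84), ([0.797, -0.011, 0.057], 0.48)]
scene new_bottle_cap [([0.54, 0.171, 0.039], 0.93)]
scene old_bottle_cap [([0.627, -0.2, 0.095], 0.78), ([0.54, 0.167, 0.045], 0.65)]
scene tray [([0.631, 0.117, 0.004], 0.66), ([0.627, -0.199, 0.094], 0.65), ([0.801, -0.012, 0.059], 0.26)]
scene follower_tab [([0.67, -0.186, 0.048], 0.8)]
scene other_bottle [([0.634, 0.161, 0.046], 0.77), ([0.67, -0.195, 0.053], 0.53)]
scene left_front [([0.534, -0.131, 0.111], 0.66)]
scene right_front [([0.538, -0.278, 0.1], 0.71)]
top [[423.5, 0.0, 279.3], [0.0, 423.5, 208.0], [0.0, 0.0, 1.0]] [[0.023, -1.0, -0.002], [-0.998, -0.023, -0.055], [0.055, 0.003, -0.998]] [-0.008, 0.63, 1.104]
top rack [([0.63, -0.187, 0.006], 0.72)]
top old_bottle [([0.605, -0.187, 0.099], 0.61)]
top new_bottle [([0.522, 0.175, 0.05], 0.7)]
top new_bottle_cap [([0.524, 0.174, 0.054], 0.71)]
top old_bottle_cap [([0.607, -0.183, 0.1], 0.9)]
top tray [([0.569, 0.149, -0.0], 0.79)]
top follower_tab [([0.665, -0.18, 0.073], 0.45)]
top other_bottle [([0.616, 0.165, 0.053], 0.8), ([0.509, -0.454, 0.022], 0.54)]
top left_front [([0.526, -0.118, 0.101], 0.56), ([0.633, -0.183, 0.008], 0.16)]
top right_front [([0.529, -0.25, 0.102], 0.78)]
[[-0.001, -0.967, -0.256, 0.069], [1.0, -0.001, 0.001, 0.0], [-0.001, -0.256, 0.967, -0.162], [0.0, 0.0, 0.0, 1.0]]
```

View pics/a_scene.png

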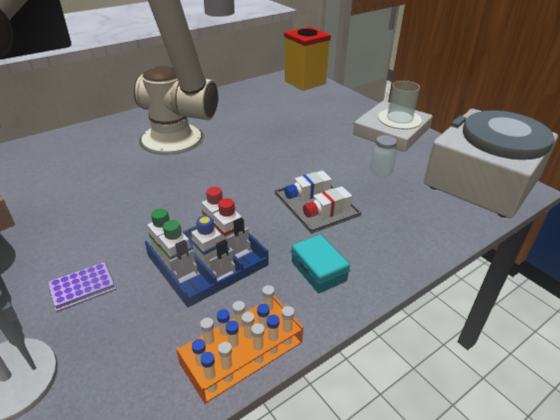

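View pics/a_top.png

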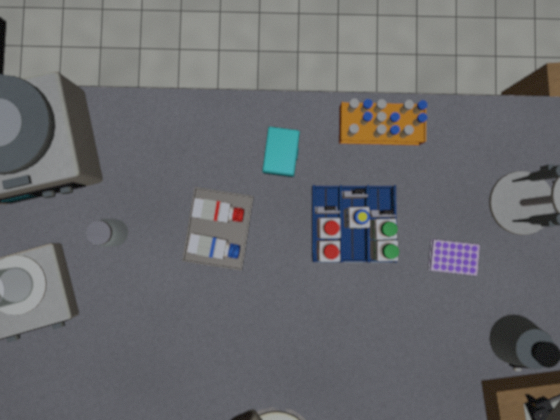

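View pics/a_wrist.png

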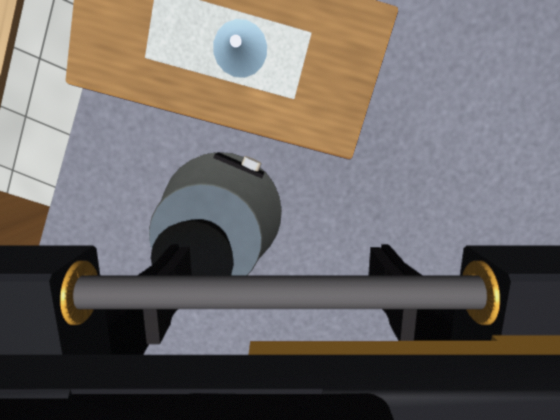

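```bash
python3 - <<'E'
import cv2
a=cv2.imread('pics/a_top.png')
b=cv2.resize(a[165:285,300:420],None,fx=5,fy=5,interpolation=cv2.INTER_CUBIC); cv2.imwrite('pics/z1.png',b)
b=cv2.resize(a[175:285,175:275],None,fx=5,fy=5,interpolation=cv2.INTER_CUBIC); cv2.imwrite('pics/z2.png',b)
E
```

```text
(no output)
```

View pics/z1.png

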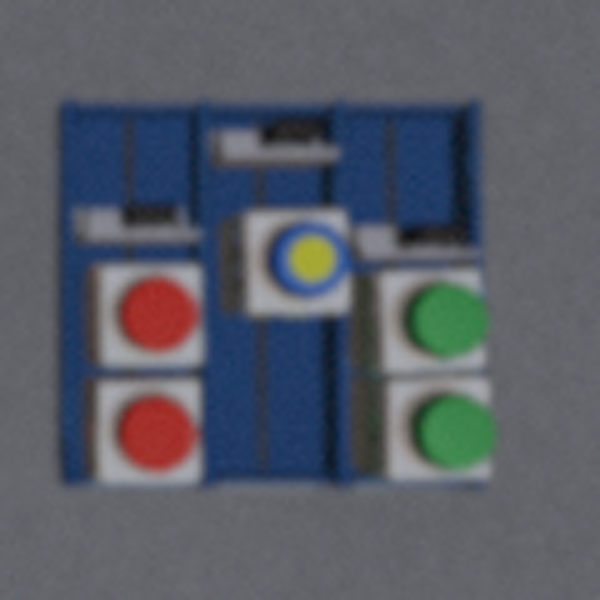

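View pics/z2.png

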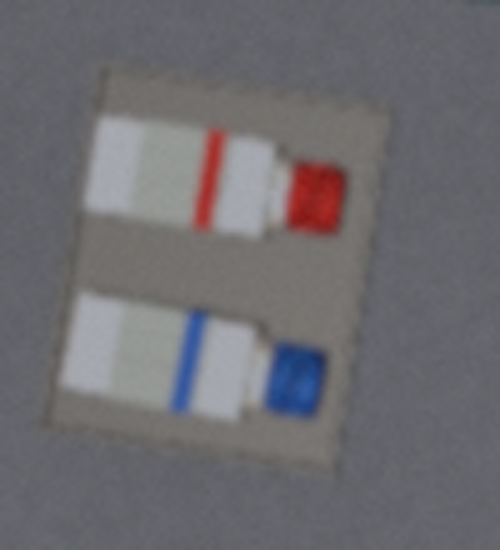

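```bash
cat >> h.py <<'E'
def ray(c,uv,z,R=None,t=None):
    K=np.array(c['camera_matrix']);R=np.array(c['R']);t=np.array(c['t'])
    d=R.T@np.linalg.inv(K)@np.array([uv[0],uv[1],1.]); o=-R.T@t
    return o+d*(z-o[2])/d[2]
def wristcam(c,s):
    T=np.array(c['T_tool_cam']); W=np.eye(4); W[:3,:3]=s['ee_rot']; W[:3,3]=s['tcp_pos']
    M=W@T; Rc=M[:3,:3].T; return dict(camera_matrix=c['camera_matrix'],R=Rc,t=-Rc@M[:3,3],pixels=c['pixels'])
E
python3 - <<'E'
from h import *
c=r.capture('top')
f=lambda u,v,ox,oy,z: np.round(ray(c,((u+.5)/5-.5+ox,(v+.5)/5-.5+oy),z),4)
for n,u,v,z in [('RL',65,103,.045),('RR',478,103,.045),('FL',67,483,.045),('FR',481,485,.045),('old',312,259,.136),('rf',157,432,.136),('rb',158,314,.136),('gf',456,431,.136),('gb',448,320,.136),('tab',295,125,.116)]: print(n,f(u,v,300,165,z))
# tray bottle: body corners top z=.054, cap 
for n,u,v,z in [('footU',82,294,.054),('footD',62,388,.054),('shU',258,325,.054),('shD',240,418,.054),('capend U',328,347,.029),('capendD',318,416,.029),('capstartU',277,342,.029),('capstartD',267,412,.029),('trayTR',391,105,.014),('trayBR',335,470,.014)]: print(n,f(u,v,175,175,z))
E
```

```text
RL [ 0.6898 -0.0784  0.045 ]
RR [ 0.6946 -0.2923  0.045 ]
FL [ 0.494  -0.0831  0.045 ]
FR [ 0.4979 -0.2953  0.045 ]
old [ 0.6082 -0.1898  0.136 ]
rf [ 0.525  -0.1178  0.136 ]
rb [ 0.5805 -0.1174  0.136 ]
gf [ 0.5287 -0.2585  0.136 ]
gb [ 0.5808 -0.2543  0.136 ]
tab [ 0.6737 -0.1846  0.116 ]
footU [0.5581 0.2304 0.054 ]
footD [0.5101 0.239  0.054 ]
shU [0.5444 0.1401 0.054 ]
shD [0.4969 0.1478 0.054 ]
capend U [0.5332 0.1064 0.029 ]
capendD [0.4973 0.1106 0.029 ]
capstartU [0.5352 0.133  0.029 ]
capstartD [0.4987 0.1372 0.029 ]
trayTR [0.6618 0.0778 0.014 ]
trayBR [0.4682 0.1023 0.014 ]
```

```bash
cat >> h.py <<'E'
from scipy.spatial.transform import Rotation as Ro
PSI=np.radians(1.3); RC=np.array([0.5941,-0.1873]); 
RX=np.array([np.cos(PSI),np.sin(PSI)]); RY=np.array([-np.sin(PSI),np.cos(PSI)])
def rack(x,y,z): return np.array([*(RC+x*RX+y*RY),z])
def torack(p): d=np.array(p[:2])-RC; return d@RX,d@RY
def Rdown(yv):  # tool y along yv (2d), z down
    y=np.array([yv[0],yv[1],0.]);y/=np.linalg.norm(y);z=np.array([0,0,-1.]);return np.column_stack([np.cross(y,z),y,z])
def plan(p,R,s=None):
    s=s or r.sense(); Rc=np.array(s['ee_rot']); 
    t=Rc.T@(np.array(p)-s['tcp_pos'])/.025; w=np.degrees(Ro.from_matrix(Rc.T@R).as_rotvec())/5
    print('row',np.round(t,2).tolist(),np.round(w,2).tolist(),'dist',round(np.linalg.norm(t)*25),'mm ang',round(np.linalg.norm(w)*5,1))
E
python3 - <<'E'
from h import *
st(); plan([*rack(.014,-.003,0)[:2],.20],Rdown(RY))
E
```

```text
t 1.2 tcp [ 0.2479 -0.5737  0.2225] F [ 0.2  0.7 -0.3] w 0.995
row [-19.32, 8.37, 0.9] [0.0, 0.0, 4.41] dist 527 mm ang 22.1
```

Emit:
play_rows(deltas=[[-1.6,0.7,0,0,0,0.4,60],[-3.2,1.4,0,0,0,0.8,60],[-4.8,2.1,0,0,0,1.2,60],[-6.4,2.8,0,0,0,1.6,60],[-8,3.5,0,0,0,2,55],[-9.7,4.2,0,0,0,2.4,55],[-11.3,4.9,0.2,0,0,2.8,55],[-13,5.6,0.4,0,0,3.2,55],[-14.6,6.3,0.6,0,0,3.6,55],[-16.2,7,0.7,0,0,4,55],[-17.8,7.7,0.8,0,0,4.4,55],[-19.3,8.37,0.9,0,0,4.41,55]])

```text
time_s: 2.4
tcp_pos: [0.6091, -0.1886, 0.2001]
ee_rot: [[-1.0, -0.023, 0.0], [-0.023, 1.0, -0.0], [-0.0, -0.0, -1.0]]
wrist_force: [0.0, -0.6, -0.5]
gripper_width: 0.63
```

```bash
python3 - <<'E'
from h import *
s=st(); print(np.round(s['ee_rot'],3).tolist(), np.round(s['joints'],1))
c=wristcam(save('b_wrist','wrist'),s)
print([(np.round(d['centre'],4),d['score']) for d in r.spot_in('wrist','old_bottle_cap')[:2]])
h=cv2.cvtColor(c['pixels'],cv2.COLOR_RGB2HSV)
m=((h[...,0]>20)&(h[...,0]<35)&(h[...,1]>120)&(h[...,2]>100)).astype(np.uint8)
n,l,S,C=cv2.connectedComponentsWithStats(m)
for i in range(1,n):
    if S[i,4]>100: print(S[i],C[i],np.round(ray(c,C[i],.136),4),torack(ray(c,C[i],.136)))
E
```

```text
t 2.4 tcp [ 0.6091 -0.1886  0.2001] F [ 0.  -0.6 -0.5] w 0.63
[[-1.0, -0.023, 0.0], [-0.023, 1.0, -0.0], [-0.0, -0.0, -1.0]] [ -2.7  24.1   0.4   0.  -66.3 -86. ]
[(array([ 0.5989, -0.1908,  0.1018]), 0.86)]
[260 211  32  30 776] [275.54639175 225.52835052] [ 0.6089 -0.1907  0.136 ] (np.float64(0.01473432936212146), np.float64(-0.0037059255544272945))
[421 278   7  42 138] [423.28985507 299.12318841] [ 0.6605 -0.0861  0.136 ] (np.float64(0.06870486292111287), np.float64(0.09962995548654532))
[132 280   7  38 115] [135.48695652 299.11304348] [ 0.6648 -0.2877  0.136 ] (np.float64(0.06845324210215108), np.float64(-0.1019696465931603))
```

View pics/b_wrist.png

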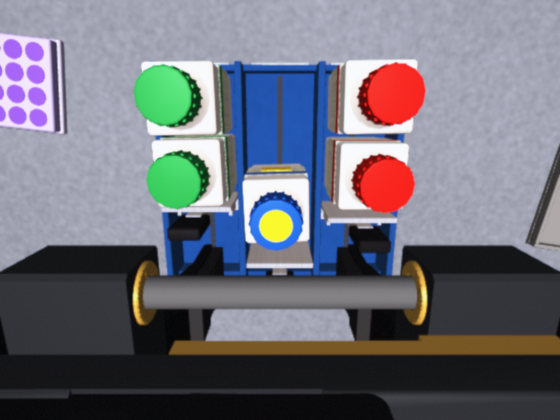

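Emit:
play_rows(deltas=[[0,-0.08,0.6,0,0,0,55],[0,-0.08,1.2,0,0,0,55],[0,-0.08,1.8,0,0,0,55],[0,-0.08,2.4,0,0,0,55],[0,-0.08,3.0,0,0,0,55],[0,-0.08,3.4,0,0,0,55],[0,-0.08,3.56,0,0,0,55],[0,-0.08,3.56,0,0,0,20],[0,-0.08,3.56,0,0,0,20],[0,-0.08,3.56,0,0,0,20],[0,-0.08,3.56,0,0,0,20],[0,-0.08,3.56,0,0,0,20]])

```text
time_s: 3.7
tcp_pos: [0.6084, -0.1923, 0.1119]
ee_rot: [[-1.0, -0.023, 0.002], [-0.023, 1.0, -0.0], [-0.002, -0.0, -1.0]]
wrist_force: [-0.5, 1.4, 1.8]
gripper_width: 0.401
```

```bash
python3 - <<'E'
from h import *
s=st(); d=(.0145-.0682)
print(torack(s['tcp_pos']))
c=wristcam(save('c_wrist','wrist'),s)
for u,v in ((280,66),(280,72),(280,62)): print(torack(ray(c,(u,v),.028)))
E
```

```text
t 3.7 tcp [ 0.6084 -0.1923  0.1119] F [-0.5  1.4  1.8] w 0.401
(np.float64(0.014164103245791442), np.float64(-0.00530512914575811))
(np.float64(-0.08706112234701037), np.float64(-0.004345088465878729))
(np.float64(-0.08344671129088135), np.float64(-0.00434539019264604))
(np.float64(-0.08945461139870307), np.float64(-0.004344888660238722))
```

View pics/c_wrist.png

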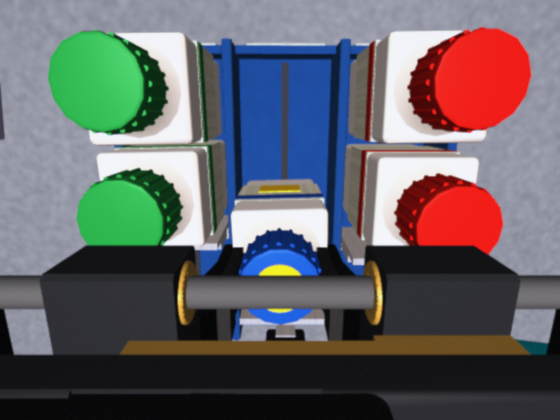

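Emit:
play_rows(deltas=[[0,0,-0.1,0,0,0,20],[0,0,-0.2,0,0,0,20],[0.3,0.03,-0.22,0,0,0,20],[0.7,0.06,-0.22,0,0,0,20],[1.2,0.09,-0.22,0,0,0,20],[1.7,0.12,-0.22,0,0,0,20],[2.2,0.14,-0.22,0,0,0,20],[2.7,0.15,-0.22,0,0,0,20],[3.0,0.15,-0.22,0,0,0,20],[3.2,0.15,-0.22,0,0,0,20],[3.28,0.15,-0.22,0,0,0,20],[3.28,0.15,-0.22,0,0,0,20]])

```text
time_s: 4.95
tcp_pos: [0.5259, -0.1905, 0.1167]
ee_rot: [[-1.0, -0.023, 0.0], [-0.023, 1.0, -0.0], [-0.0, -0.0, -1.0]]
wrist_force: [0.3, 0.5, -1.8]
gripper_width: 0.407
```

```bash
python3 - <<'E'
from h import *
s=st(); 
print(torack(s['tcp_pos']))
c=wristcam(save('d_wrist','wrist'),s)
E
```

```text
t 4.95 tcp [ 0.5259 -0.1905  0.1167] F [ 0.3  0.5 -1.8] w 0.407
(np.float64(-0.06825008754044472), np.float64(-0.0016025790762126304))
```

View pics/d_wrist.png

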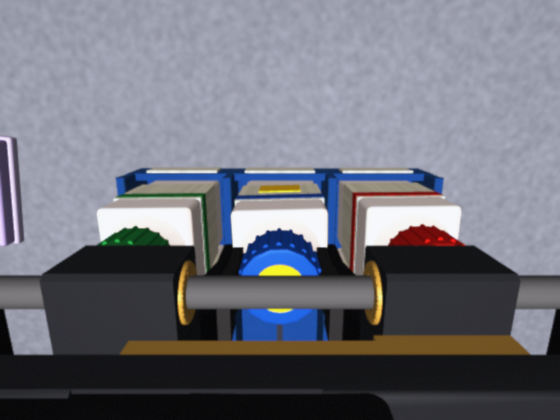

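Emit:
play_rows(deltas=[[0,0,0.06,0,0,0,20],[0,0,0.12,0,0,0,20],[0,0,0.17,0,0,0,20],[0,0,0.2,0,0,0,20],[0,0,0.22,0,0,0,20],[0,0,0.22,0,0,0,20]])

```text
time_s: 5.6
tcp_pos: [0.5262, -0.1904, 0.1119]
ee_rot: [[-1.0, -0.023, 0.001], [-0.023, 1.0, -0.0], [-0.001, -0.0, -1.0]]
wrist_force: [-1.2, 1.5, 4.6]
gripper_width: 0.404
```

Emit:
play_rows(deltas=[[0,0,0,0,0,0,55],[0,0,0,0,0,0,55],[0,0,0,0,0,0,55],[0,0,-0.3,0,0,0,55],[0,0,-0.9,0,0,0,55],[0,0,-1.8,0,0,0,55],[0,0,-3,0,0,0,55],[0,0,-3.6,0,0,0,55],[0,0,-3.6,0,0,0,55]])

```text
time_s: 6.5
tcp_pos: [0.5274, -0.1908, 0.2042]
ee_rot: [[-1.0, -0.023, 0.006], [-0.023, 1.0, -0.001], [-0.006, -0.001, -1.0]]
wrist_force: [-0.1, -0.4, -0.3]
gripper_width: 0.625
```

```bash
python3 - <<'E'
from h import *
s=st()
c=wristcam(save('e_wrist','wrist'),s)
h=cv2.cvtColor(c['pixels'],cv2.COLOR_RGB2HSV)
m=((h[...,0]>20)&(h[...,0]<35)&(h[...,1]>120)&(h[...,2]>100)).astype(np.uint8)
n,l,S,C=cv2.connectedComponentsWithStats(m)
for i in range(1,n):
    if S[i,4]>200: print(S[i],C[i],np.round(ray(c,C[i],.136),4),torack(ray(c,C[i],.136)))
c=save('e_top','top')
h=cv2.cvtColor(c['pixels'],cv2.COLOR_RGB2HSV)
E
```

```text
t 6.5 tcp [ 0.5274 -0.1908  0.2042] F [-0.1 -0.4 -0.3] w 0.625
[266 207  32  31 763] [281.61992136 221.92005242] [ 0.5263 -0.1889  0.136 ] (np.float64(-0.06781152085998034), np.float64(-1.8784753124040137e-05))
```

View pics/e_wrist.png

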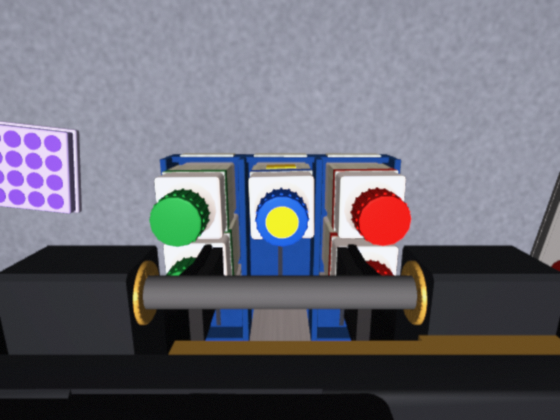

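```bash
cat >> h.py <<'E'
def Rb(a,tilt,up_=False):
    # tool y = -b ; a=unit foot->cap horizontal (2d); tilt: z points toward foot by tilt deg
    a3=np.array([a[0],a[1],0.]);u=np.array([0,0,1.]);t=np.radians(tilt)
    z=-a3*np.sin(t)-u*np.cos(t); x=a3*np.cos(t)-u*np.sin(t); return np.column_stack([x,np.cross(z,x),z])
E
python3 - <<'E'
from h import *
a=np.array([-.146,-.989]);a/=np.linalg.norm(a)
st(); plan([.527,.185,.23],Rb(a,0))
E
```

```text
t 6.6 tcp [ 0.5255 -0.1902  0.2008] F [-0.9 -0.5  0.4] w 0.63
row [-0.4, 15.0, -1.16] [0.01, 0.0, -16.06] dist 376 mm ang 80.3
```

Emit:
play_rows(deltas=[[0,0.8,-1,0,0,-1,60],[0,2,-1.16,0,0,-2.6,60],[0,3.6,-1.16,0,0,-4.2,60],[0,5.2,-1.16,0,0,-5.8,60],[-0.1,6.8,-1.16,0,0,-7.4,60],[-0.2,8.4,-1.16,0,0,-9,60],[-0.3,10,-1.16,0,0,-10.6,60],[-0.4,11.6,-1.16,0,0,-12.2,60],[-0.4,13.2,-1.16,0,0,-13.8,60],[-0.4,14.4,-1.16,0,0,-15.2,60],[-0.4,15,-1.16,0,0,-16.06,60],[-0.4,15,-1.16,0,0,-16.06,60]])

```text
time_s: 7.8
tcp_pos: [0.5264, 0.1863, 0.2281]
ee_rot: [[-0.143, -0.99, -0.003], [-0.99, 0.143, -0.002], [0.002, 0.003, -1.0]]
wrist_force: [0.2, -0.4, 0.1]
gripper_width: 0.688
```

```bash
python3 - <<'E'
from h import *
s=st(); print(np.round(s['joints'],1))
c=wristcam(save('f_wrist','wrist'),s)
E
```

```text
t 7.8 tcp [0.5264 0.1863 0.2281] F [ 0.2 -0.4  0.1] w 0.688
[ 36.1  15.4  -8.4  -0.  -66.3 -44.3]
```

View pics/f_wrist.png

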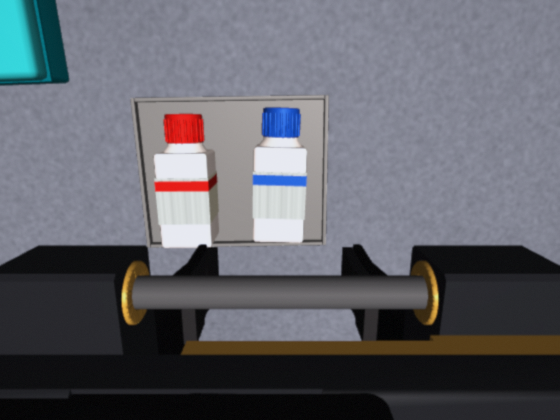

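```bash
python3 - <<'E'
from h import *
s=r.sense()
c=wristcam(r.capture('wrist'),s)
cv2.imwrite('pics/f_z.png',cv2.resize(c['pixels'][90:260,220:340,::-1],None,fx=4,fy=4,interpolation=cv2.INTER_CUBIC))
for n,u,v,z in [('shL',254,149,.054),('shR',306,149,.054),('ftL',253.5,240,.054),('ftR',302.5,241,.054),('capL',261,125,.029),('capR',300,125,.029),('captop',281,108,.04),('capbot',281,137,.047)]: print(n,np.round(ray(c,(u,v),z),4))
P={n:ray(c,(u,v),z) for n,u,v,z in [('shL',254,149,.054),('shR',306,149,.054),('ftL',253.5,240,.054),('ftR',302.5,241,.054)]}
f=(P['ftL']+P['ftR'])/2; h=(P['shL']+P['shR'])/2; d=(h-f)[:2]; print(f,h,np.linalg.norm(d),d/np.linalg.norm(d))
E
```

```text
shL [0.5439 0.1409 0.054 ]
shR [0.496 0.148 0.054]
ftL [0.5591 0.2291 0.054 ]
ftR [0.511  0.2373 0.054 ]
capL [0.5353 0.1207 0.029 ]
capR [0.4973 0.1263 0.029 ]
captop [0.5136 0.1079 0.04  ]
capbot [0.5175 0.1341 0.047 ]
[0.53506811 0.23317171 0.054     ] [0.51997507 0.14445995 0.054     ] 0.08998653402320643 [-0.16772549 -0.98583374]
```

View pics/f_z.png

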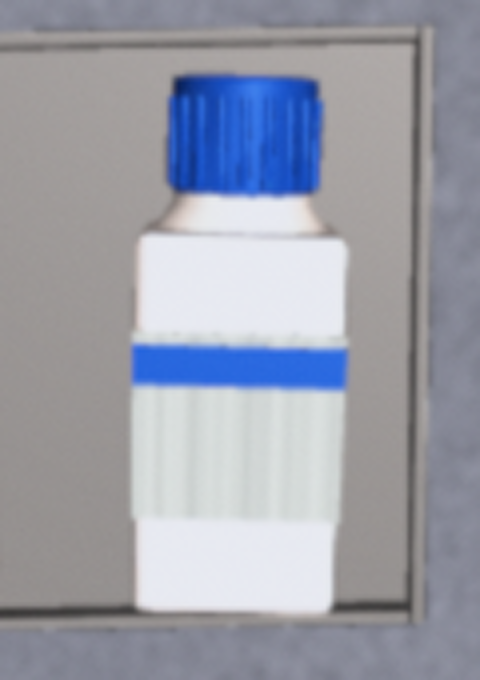

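```bash
python3 - <<'E'
from h import *
th=np.radians(9.2); a=np.array([-np.sin(th),-np.cos(th)])
st(); R=Rb(a,45); G=np.array([.5165,.124,.032])
print(R[:,2], G+(.0187-.09)*R[:,2])
plan(G+(.0187-.09)*R[:,2],R); 
E
```

```text
t 7.9 tcp [0.5265 0.1844 0.2286] F [-0.1 -0.1 -0.3] w 0.688
[ 0.11305307  0.69801075 -0.70710678] [0.50843932 0.07423183 0.08241671]
row [4.46, 0.06, 5.86] [0.09, -9.02, 0.14] dist 184 mm ang 45.1
```

Emit:
play_rows(deltas=[[0.4,0,0,0.01,-0.9,0,48],[1,0,0,0.02,-1.8,0.03,48],[1.8,0,0.3,0.03,-2.7,0.05,48],[2.6,0.02,0.8,0.04,-3.6,0.06,48],[3.4,0.03,1.5,0.05,-4.5,0.07,48],[4,0.05,2.2,0.06,-5.4,0.08,48],[4.46,0.06,3,0.07,-6.3,0.1,48],[4.46,0.06,3.8,0.08,-7.2,0.12,48],[4.46,0.06,4.6,0.09,-8.1,0.13,48],[4.46,0.06,5.2,0.09,-9.02,0.14,48],[4.46,0.06,5.86,0.09,-9.02,0.14,48],[4.46,0.06,5.86,0.09,-9.02,0.14,48]])

```text
time_s: 9.1
tcp_pos: [0.5078, 0.0729, 0.0808]
ee_rot: [[-0.119, -0.986, 0.113], [-0.696, 0.164, 0.699], [-0.708, 0.005, -0.706]]
wrist_force: [0.1, -0.0, -0.0]
gripper_width: 0.554
```

```bash
python3 - <<'E'
from h import *
th=np.radians(9.2); a=np.array([-np.sin(th),-np.cos(th)])
s=st(); print(np.round(s['joints'],1)); R=Rb(a,45); G=np.array([.5165,.124,.032])
plan(G+(.0187)*R[:,2],R); save('g_wrist','wrist'); save('g_scene','scene')
E
```

```text
t 9.1 tcp [0.5078 0.0729 0.0808] F [ 0.1 -0.  -0. ] w 0.554
[ -5.7  25.9 -14.4 -54.1 -60.7  28.8]
row [-0.08, -0.02, 3.59] [0.01, 0.01, -0.07] dist 90 mm ang 0.4
```

View pics/g_wrist.png

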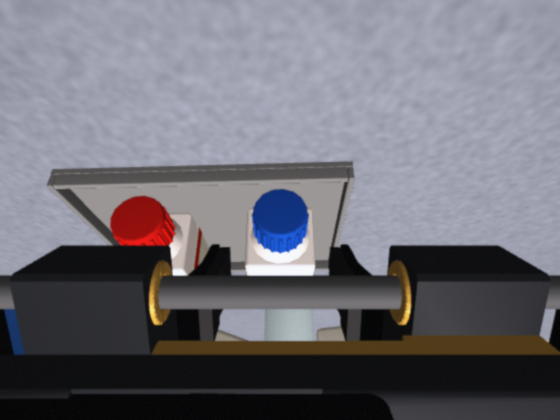

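View pics/g_scene.png

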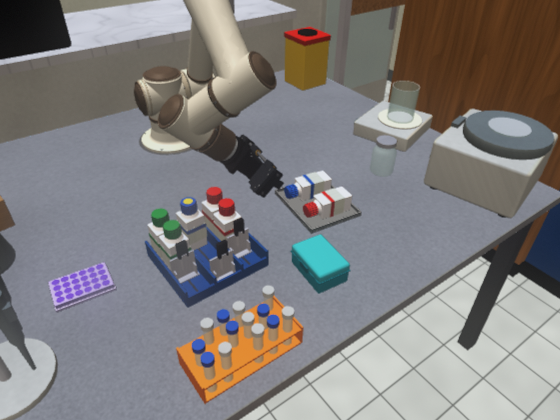

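Emit:
play_rows(deltas=[[0,0,0.6,0,0,0,48],[-0.02,0,1.2,0,0,0,48],[-0.04,0,1.8,0,0,0,48],[-0.06,0,2.4,0,0,0,48],[-0.08,0,3,0,0,0,48],[-0.08,-0.02,3.4,0,0,0,48],[-0.08,-0.02,3.59,0,0,0,48],[-0.08,-0.02,3.59,0,0,0,48]])

```text
time_s: 10.0
tcp_pos: [0.5202, 0.1391, 0.0209]
ee_rot: [[-0.111, -0.987, 0.114], [-0.697, 0.159, 0.699], [-0.708, -0.001, -0.706]]
wrist_force: [-0.3, -0.6, -0.3]
gripper_width: 0.551
```

```bash
python3 - <<'E'
from h import *
th=np.radians(9.2); a=np.array([-np.sin(th),-np.cos(th)])
s=st(); R=Rb(a,45); G=np.array([.5165,.124,.032])
plan(G+(.0187)*R[:,2],R); save('h_wrist','wrist')
E
```

```text
t 10.0 tcp [0.5202 0.1391 0.0209] F [-0.3 -0.6 -0.3] w 0.551
row [0.12, 0.05, -0.0] [-0.0, 0.02, 0.02] dist 3 mm ang 0.1
```

View pics/h_wrist.png

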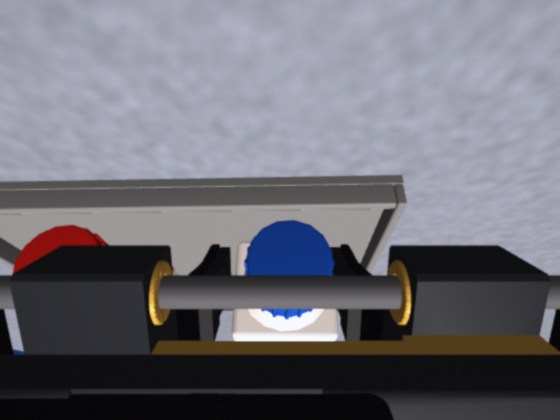

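Emit:
play_rows(deltas=[[0,0.13,0,0,0,0,48],[0,0.13,0,0,0,0,48],[0,0.13,0,0,0,0,20],[0,0.13,0,0,0,0,20],[0,0.13,0,0,0,0,20],[0,0.13,0,0,0,0,20],[0,0.13,0,0,0,0,20]])

```text
time_s: 10.75
tcp_pos: [0.5173, 0.1391, 0.0218]
ee_rot: [[-0.111, -0.987, 0.115], [-0.697, 0.159, 0.699], [-0.708, -0.003, -0.706]]
wrist_force: [-0.7, -0.5, 2.3]
gripper_width: 0.408
```

```bash
python3 - <<'E'
from h import *
s=st(); print(np.round(s['ee_rot'],3).tolist())
R=np.array(s['ee_rot'])
# lift 130 mm in world
print('lift', np.round(R.T@np.array([0,0,.13])/.025,2), 'lift and -x', np.round(R.T@np.array([-0.1,-0.0,.13])/.025,2))
# target: bottle upright; rotation a->up about horizontal
E
```

```text
t 10.75 tcp [0.5173 0.1391 0.0218] F [-0.7 -0.5  2.3] w 0.408
[[-0.111, -0.987, 0.115], [-0.697, 0.159, 0.699], [-0.708, -0.003, -0.706]]
lift [-3.68 -0.01 -3.67] lift and -x [-3.24  3.93 -4.13]
```

Emit:
play_rows(deltas=[[-0.2,0,-0.2,0,0,0,20],[-0.5,0,-0.5,0,0,0,20],[-0.9,0,-0.9,0,0,0,20],[-1.3,0,-1.3,0,0,0,20],[-1.7,0,-1.7,0,0,0,20],[-2.1,0,-2.1,0,0,0,20],[-2.5,0,-2.5,0,0,0,20],[-2.9,0,-2.9,0,0,0,20],[-3.3,0,-3.3,0,0,0,20],[-3.6,0,-3.6,0,0,0,20],[-3.68,0,-3.67,0,0,0,20]])

```text
time_s: 11.85
tcp_pos: [0.5172, 0.1393, 0.1532]
ee_rot: [[-0.109, -0.987, 0.116], [-0.697, 0.159, 0.699], [-0.709, -0.005, -0.706]]
wrist_force: [0.1, -0.3, -1.9]
gripper_width: 0.401
```

```bash
python3 - <<'E'
from h import *
s=st(); save('i_wrist','wrist'); save('i_scene','scene')
E
```

```text
t 11.85 tcp [0.5172 0.1393 0.1532] F [ 0.1 -0.3 -1.9] w 0.401
```

View pics/i_wrist.png

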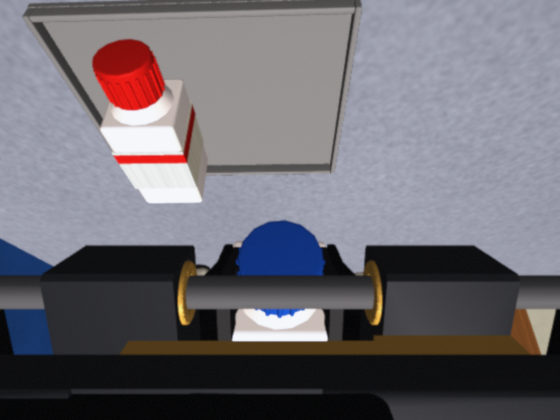

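View pics/i_scene.png

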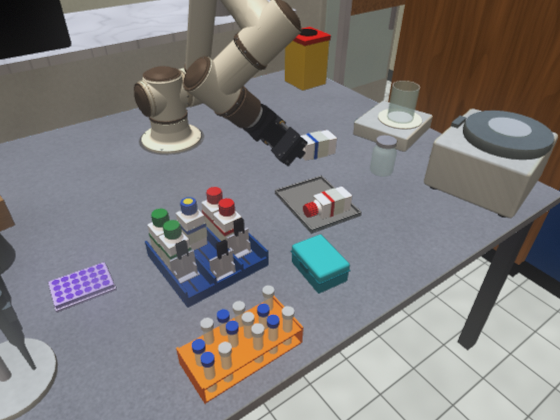

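```bash
python3 - <<'E'
from h import *
st(); plan([.42,.10,.20],Rb(-RY,0))
E
```

```text
t 11.95 tcp [0.5168 0.1393 0.152 ] F [-0.4 -0.9 -2. ] w 0.408
row [0.16, 3.57, -2.9] [-0.86, 8.99, -1.97] dist 115 mm ang 46.2
```

Emit:
play_rows(deltas=[[0.02,0.3,-0.4,-0.04,0.5,-0.1,20],[0.04,0.7,-0.9,-0.1,1.2,-0.25,20],[0.06,1.1,-1.3,-0.2,2,-0.45,20],[0.08,1.5,-1.7,-0.3,3,-0.65,20],[0.1,1.9,-2,-0.38,4,-0.88,20],[0.12,2.3,-2.3,-0.48,5,-1.1,20],[0.14,2.6,-2.5,-0.58,6,-1.3,20],[0.15,2.9,-2.7,-0.67,7,-1.54,20],[0.16,3.2,-2.8,-0.77,8,-1.75,20],[0.16,3.45,-2.9,-0.82,8.6,-1.88,20],[0.16,3.57,-2.9,-0.86,8.99,-1.97,20],[0.16,3.57,-2.9,-0.86,8.99,-1.97,20]])

```text
time_s: 13.15
tcp_pos: [0.4188, 0.1004, 0.1986]
ee_rot: [[0.024, -1.0, -0.004], [-1.0, -0.024, -0.001], [0.001, 0.004, -1.0]]
wrist_force: [0.1, -0.7, -2.2]
gripper_width: 0.406
```

```bash
python3 - <<'E'
from h import *
s=st(); print(np.round(s['joints'],1)); plan([.42,.073,.19],Rb(-RY,-45)); save('j_scene','scene')
E
```

```text
t 13.15 tcp [0.4188 0.1004 0.1986] F [ 0.1 -0.7 -2.2] w 0.406
[ 35.2   4.1 -27.1  -0.1 -59.  -33.8]
row [1.1, -0.02, 0.34] [0.03, 8.99, 0.03] dist 29 mm ang 45.0
```

View pics/j_scene.png

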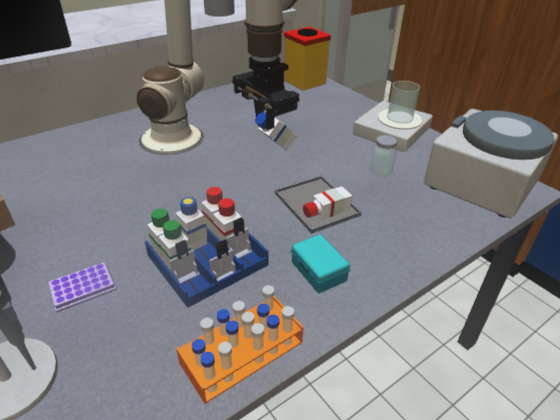

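Emit:
play_rows(deltas=[[0.1,0,0,0,0.6,0,20],[0.2,0,0,0,1.4,0,20],[0.3,0,0.05,0,2.3,0,20],[0.45,0,0.1,0.01,3.3,0.01,20],[0.55,0,0.15,0.01,4.3,0.01,20],[0.65,0,0.2,0.02,5.3,0.02,20],[0.8,0,0.25,0.02,6.3,0.02,20],[0.9,-0.02,0.3,0.02,7.3,0.02,20],[1,-0.02,0.34,0.03,8.2,0.03,20],[1.1,-0.02,0.34,0.03,8.8,0.03,20],[1.1,-0.02,0.34,0.03,8.99,0.03,20],[1.1,-0.02,0.34,0.03,8.99,0.03,20]])

```text
time_s: 14.4
tcp_pos: [0.4212, 0.0725, 0.1907]
ee_rot: [[0.013, -1.0, 0.016], [-0.708, -0.02, -0.706], [0.706, -0.002, -0.708]]
wrist_force: [0.2, -0.4, -2.0]
gripper_width: 0.406
```

```bash
python3 - <<'E'
from h import *
s=st(); print(np.round(s['joints'],1)); plan([.42,.073,.19],Rb(-RY,-45)); save('k_wrist','wrist');c=save('k_scene','scene')
cv2.imwrite('pics/k_z.png',cv2.resize(c['pixels'][60:230,180:340,::-1],None,fx=4,fy=4,interpolation=cv2.INTER_CUBIC)[:600])
E
```

```text
t 14.4 tcp [0.4212 0.0725 0.1907] F [ 0.2 -0.4 -2. ] w 0.406
[ 50.9  17.7 -35.1  28.1 -76.1 -66.4]
row [-0.03, 0.05, 0.0] [0.0, 0.02, -0.03] dist 1 mm ang 0.2
```

View pics/k_z.png

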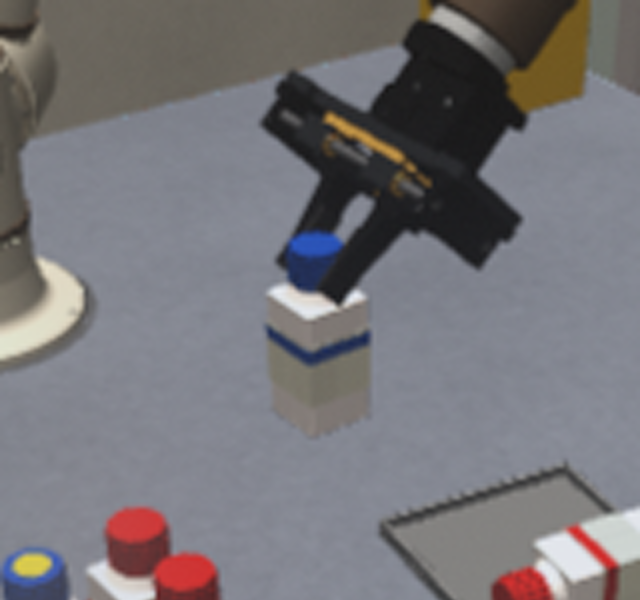

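View pics/k_wrist.png

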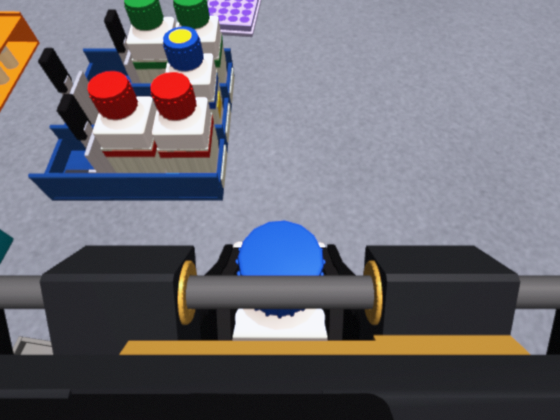

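Emit:
play_rows(deltas=[[-0.15,0,0.15,0,0,0,20],[-0.45,0,0.45,0,0,0,20],[-0.85,0,0.85,0,0,0,20],[-1.25,0,1.25,0,0,0,20],[-1.65,0,1.65,0,0,0,20],[-1.95,0,1.95,0,0,0,20],[-2.15,0,2.15,0,0,0,20],[-2.3,0,2.3,0,0,0,20],[-2.4,0,2.4,0,0,0,20],[-2.4,0,2.4,0,0,0,20]])

```text
time_s: 15.5
tcp_pos: [0.4214, 0.0726, 0.1061]
ee_rot: [[0.013, -1.0, 0.017], [-0.708, -0.021, -0.706], [0.706, -0.002, -0.708]]
wrist_force: [-1.1, -0.3, -3.5]
gripper_width: 0.407
```

Emit:
play_rows(deltas=[[-0.04,0,0.04,0,0,0,20],[-0.08,0,0.08,0,0,0,20],[-0.12,0,0.12,0,0,0,20],[-0.16,0,0.16,0,0,0,20],[-0.18,0,0.18,0,0,0,20],[-0.18,0,0.18,0,0,0,20]])

```text
time_s: 16.1
tcp_pos: [0.4221, 0.0724, 0.1023]
ee_rot: [[0.013, -1.0, 0.019], [-0.705, -0.023, -0.709], [0.709, -0.004, -0.705]]
wrist_force: [-1.5, 2.2, 10.7]
gripper_width: 0.405
```

Emit:
play_rows(deltas=[[0.04,0,-0.04,0,0,0,20],[0.05,0,-0.05,0,0,0,20]])

```text
time_s: 16.3
tcp_pos: [0.4217, 0.0727, 0.1024]
ee_rot: [[0.013, -1.0, 0.018], [-0.707, -0.022, -0.706], [0.707, -0.003, -0.708]]
wrist_force: [0.1, 0.4, 3.3]
gripper_width: 0.405
```

```bash
python3 - <<'E'
from h import *
s=st(); save('l_wrist','wrist');c=save('l_scene','scene')
cv2.imwrite('pics/l_z.png',cv2.resize(c['pixels'][90:240,180:340,::-1],None,fx=4,fy=4,interpolation=cv2.INTER_CUBIC)[:600])
E
```

```text
t 16.3 tcp [0.4217 0.0727 0.1024] F [0.1 0.4 3.3] w 0.405
```

View pics/l_z.png

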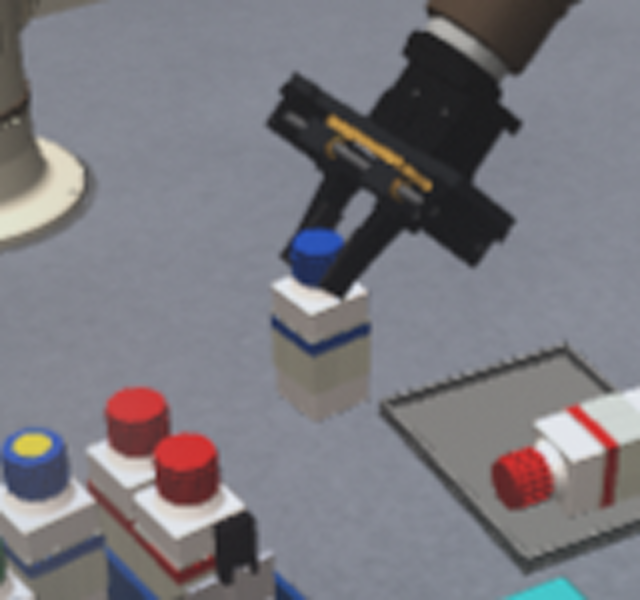

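Emit:
play_rows(deltas=[[0,0,0,0,0,0,58],[0,0,0,0,0,0,58],[0,0,0,0,0,0,58],[0,0,0,0,0,0,58],[0,0,-0.4,0,0,0,58],[0,0,-1,0,0,0,58],[0,0,-2,0,0,0,58],[0,0,-3.2,0,0,0,58],[0,0,-4.4,0,0,0,58],[0,0,-5,0,0,0,58],[0,0,-5,0,0,0,58]])

```text
time_s: 17.5
tcp_pos: [0.4201, 0.1634, 0.1914]
ee_rot: [[0.013, -1.0, 0.02], [-0.711, -0.023, -0.703], [0.703, -0.005, -0.711]]
wrist_force: [0.4, -1.0, 0.0]
gripper_width: 0.666
```

```bash
python3 - <<'E'
from h import *
s=st(); c=wristcam(save('m_wrist','wrist'),s); t=save('m_top','top')
cv2.imwrite('pics/m_tz.png',cv2.resize(t['pixels'][180:300,180:300,::-1],None,fx=5,fy=5,interpolation=cv2.INTER_CUBIC))
for cam in ('wrist','top'): print([(np.round(d['centre'],4),round(d['score'],2)) for d in r.spot_in(cam,'new_bottle_cap')[:2]])
E
```

```text
t 17.5 tcp [0.4201 0.1634 0.1914] F [ 0.4 -1.   0. ] w 0.666
[(array([0.4201, 0.0972, 0.0906]), 0.7)]
[(array([0.433 , 0.0762, 0.0933]), 0.8)]
```

View pics/m_wrist.png

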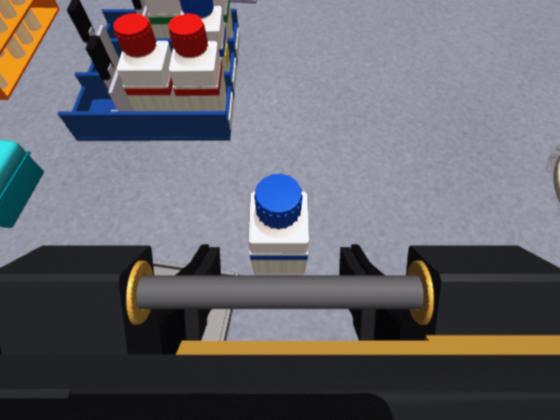

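View pics/m_tz.png

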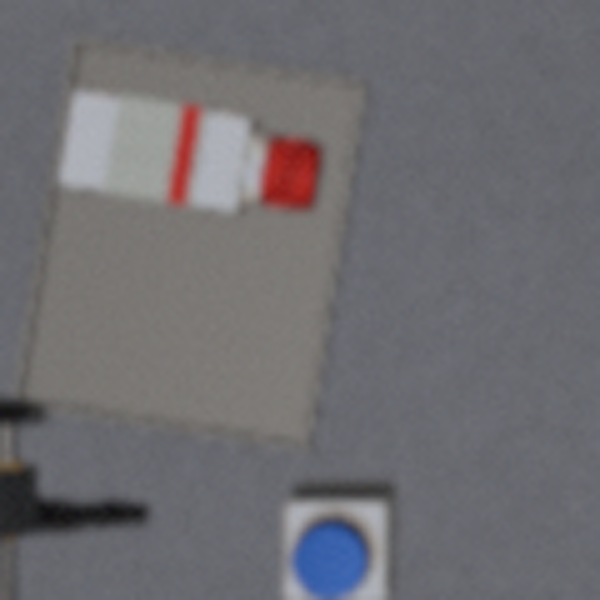

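```bash
python3 - <<'E'
from h import *
s=r.sense(); t=r.capture('top'); 
p1=ray(t,(180+332.5/5-.5,180+558.5/5-.5),.130); print('top',p1)
c=wristcam(r.capture('wrist'),s); p2=ray(c,(278,197),.130); print('wr',p2)
plan([.421,.070,.23],Rdown(RY)); print(np.round(np.array(s['ee_rot']).T@[0,0,.025]/.025,2))
print(np.round(s['joints'],1))
E
```

```text
top [0.42584611 0.08018042 0.13      ]
wr [0.42196236 0.08277352 0.13      ]
row [3.68, -0.01, 1.41] [-7.04, -7.03, 16.95] dist 99 mm ang 98.3
[ 0.71 -0.   -0.71]
[ 57.5  22.4 -26.6  23.4 -81.5 -68.5]
```

```bash
python3 - <<'E'
from h import *
plan([.4225,.081,.22],Rdown(RY))
E
```

```text
row [3.09, -0.08, 1.38] [-7.04, -7.03, 16.95] dist 85 mm ang 98.3
```

Emit:
play_rows(deltas=[[0.4,0,-0.4,-0.3,-0.3,0.8,58],[0.85,0,-0.85,-0.8,-0.8,2,58],[1.2,0,-0.8,-1.4,-1.4,3.4,58],[1.5,0,-0.6,-2,-2,4.9,58],[1.8,0,-0.3,-2.6,-2.6,6.4,58],[2.1,0,0,-3.3,-3.3,7.9,58],[2.3,0,0.3,-3.9,-3.9,9.4,58],[2.5,0,0.6,-4.5,-4.5,10.9,58],[2.7,-0.05,0.9,-5.2,-5.2,12.5,58],[2.9,-0.08,1.1,-5.8,-5.8,14,58],[3.09,-0.08,1.3,-6.5,-6.5,15.6,58],[3.09,-0.08,1.38,-7.04,-7.03,16.95,58]])

```text
time_s: 19.0
tcp_pos: [0.4227, 0.0807, 0.2201]
ee_rot: [[-0.999, -0.035, -0.006], [-0.035, 0.999, -0.005], [0.006, -0.004, -1.0]]
wrist_force: [-0.6, 0.1, 0.7]
gripper_width: 0.669
```

```bash
python3 - <<'E'
from h import *
s=st(); print(np.round(s['joints'],1),np.round(s['ee_rot'],3).tolist()); plan([.4225,.081,.22],Rdown(RY)); c=wristcam(save('n_wrist','wrist'),s)
h=cv2.cvtColor(c['pixels'],cv2.COLOR_RGB2HSV)
m=((h[...,0]>100)&(h[...,0]<125)&(h[...,1]>150)&(h[...,2]>90)).astype(np.uint8)
n,l,S,C=cv2.connectedComponentsWithStats(m)
for i in range(1,n):
    if S[i,4]>300: print(S[i],C[i],np.round(ray(c,C[i],.130),4))
E
```

```text
t 19.0 tcp [0.4227 0.0807 0.2201] F [-0.6  0.1  0.7] w 0.669
[ 3.260e+01  3.000e+00 -2.510e+01  1.000e-01 -6.240e+01 -1.206e+02] [[-0.999, -0.035, -0.006], [-0.035, 0.999, -0.005], [0.006, -0.004, -1.0]]
row [0.01, 0.01, 0.0] [-0.05, -0.07, 0.15] dist 0 mm ang 0.8
[ 256  191   48   50 1841] [279.17544813 215.35850081] [0.4221 0.0806 0.13  ]
```

View pics/n_wrist.png

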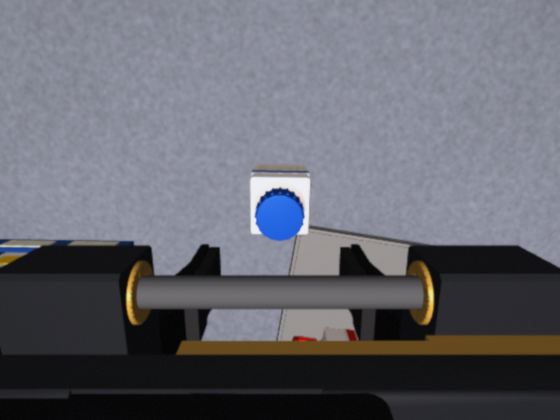

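Emit:
play_rows(deltas=[[0,0,0.8,-0.05,-0.07,0,58],[0,0,1.7,-0.05,-0.07,0,58],[0,0,2.6,-0.05,-0.07,0,55],[0,0,3.4,-0.05,-0.07,0,55],[0,0,4.1,-0.05,-0.07,0,55],[0,0,4.5,-0.05,-0.07,0,55],[0,0,4.6,-0.05,-0.07,0,55],[0,0,4.6,-0.05,-0.07,0,20],[0,0,4.6,-0.05,-0.07,0,20],[0,0,4.6,-0.05,-0.07,0,20],[0,0,4.6,-0.05,-0.07,0,20],[0,0,4.6,-0.05,-0.07,0,20]])

```text
time_s: 20.25
tcp_pos: [0.4226, 0.0813, 0.106]
ee_rot: [[-0.999, -0.043, 0.001], [-0.043, 0.999, -0.001], [-0.001, -0.001, -1.0]]
wrist_force: [0.1, -0.5, 3.5]
gripper_width: 0.404
```

```bash
python3 - <<'E'
from h import *
s=st(); p=s['tcp_pos']; print(np.round(s['ee_rot'],3).tolist()); save('o_wrist','wrist')
plan([*p[:2],.205],Rdown(RY))
plan(rack(-.004,0,.205),Rdown(RY))
E
```

```text
t 20.25 tcp [0.4226 0.0813 0.106 ] F [ 0.1 -0.5  3.5] w 0.404
[[-0.999, -0.043, 0.001], [-0.043, 0.999, -0.001], [-0.001, -0.001, -1.0]]
row [-0.0, -0.01, -3.96] [-0.02, 0.01, 0.23] dist 99 mm ang 1.2
row [-6.23, -11.03, -3.94] [-0.02, 0.01, 0.23] dist 332 mm ang 1.2
```

View pics/o_wrist.png

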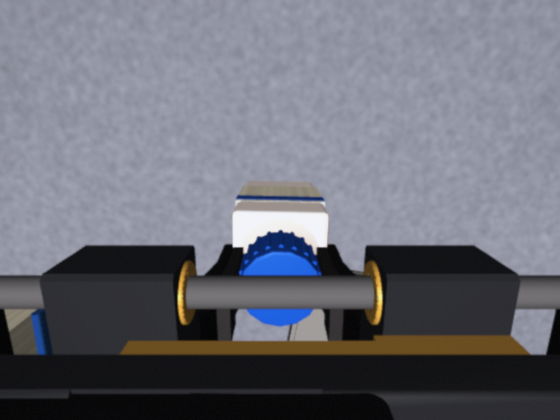

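Emit:
play_rows(deltas=[[0,0,-0.3,0,0,0,20],[0,0,-0.9,0,0,0,20],[0,0,-1.8,0,0,0,20],[0,0,-2.9,0,0,0,20],[0,0,-4,0,0,0.1,20],[0,0,-5.1,0,0,0.2,20],[0,0,-6.1,0,0,0.23,20],[0,0,-6.6,0,0,0.23,20],[0,0,-6.8,0,0,0.23,20],[0,0,-6.8,0,0,0.23,20]])

```text
time_s: 21.3
tcp_pos: [0.422, 0.0815, 0.2755]
ee_rot: [[-1.0, -0.023, -0.001], [-0.023, 1.0, -0.001], [0.001, -0.001, -1.0]]
wrist_force: [-0.4, -0.1, -2.3]
gripper_width: 0.404
```

```bash
python3 - <<'E'
from h import *
s=st(); plan(rack(-.003,0,.275),Rdown(RY))
E
```

```text
t 21.3 tcp [0.422  0.0815 0.2755] F [-0.4 -0.1 -2.3] w 0.404
row [-6.52, -10.9, 0.03] [-0.01, -0.01, -0.0] dist 318 mm ang 0.1
```

Emit:
play_rows(deltas=[[-0.2,-0.4,0,0,0,0,20],[-0.6,-1.1,0,0,0,0,20],[-1.2,-2.1,0,0,0,0,20],[-1.9,-3.3,0,0,0,0,20],[-2.6,-4.5,0,0,0,0,20],[-3.4,-5.8,0,0,0,0,20],[-4.2,-7.1,0,0,0,0,20],[-4.9,-8.3,0,0,0,0,20],[-5.6,-9.4,0,0,0,0,20],[-6.1,-10.3,0,0,0,0,20],[-6.4,-10.7,0,0,0,0,20],[-6.52,-10.9,0.03,0,0,0,20]])

```text
time_s: 22.5
tcp_pos: [0.5914, -0.1886, 0.273]
ee_rot: [[-1.0, -0.021, -0.004], [-0.021, 1.0, -0.001], [0.004, -0.001, -1.0]]
wrist_force: [-0.8, 0.1, -2.0]
gripper_width: 0.409
```

```bash
python3 - <<'E'
from h import *
s=st(); plan(rack(-.003,0,.275),Rdown(RY)); save('p_wrist','wrist'); c=save('p_scene','scene')
cv2.imwrite('pics/p_z.png',cv2.resize(c['pixels'][90:300,130:340,::-1],None,fx=2.8,fy=2.8,interpolation=cv2.INTER_CUBIC))
E
```

```text
t 22.5 tcp [ 0.5914 -0.1886  0.273 ] F [-0.8  0.1 -2. ] w 0.409
row [0.01, 0.05, -0.08] [-0.02, -0.05, -0.02] dist 2 mm ang 0.3
```

View pics/p_wrist.png

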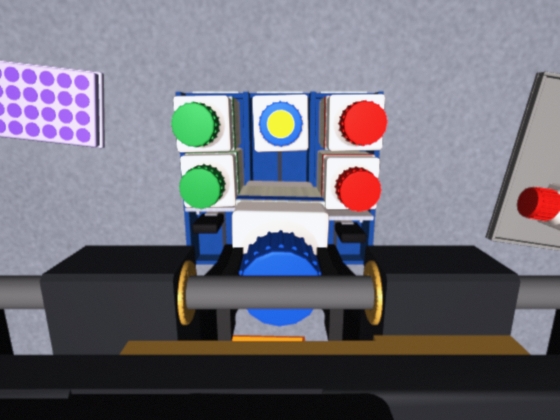

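View pics/p_z.png

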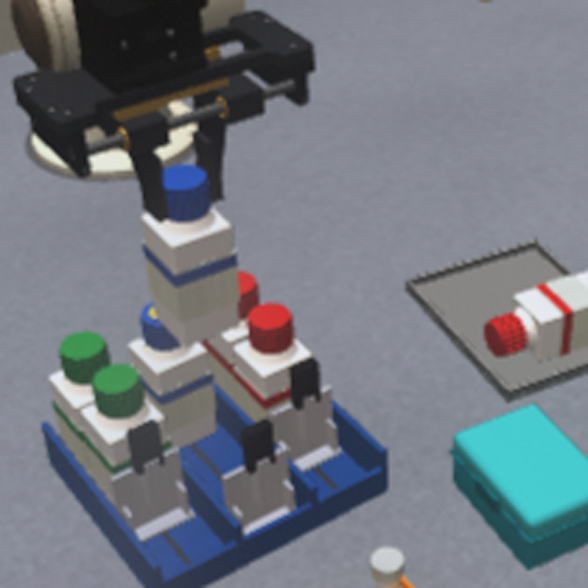

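Emit:
play_rows(deltas=[[0,0.05,0.3,0,0,0,20],[0,0.05,0.9,0,0,0,20],[0,0.05,1.6,0,0,0,20],[0,0.05,2.4,0,0,0,20],[0,0.05,3.2,0,0,0,20],[0,0.05,4,0,0,0,20],[0,0.05,4.8,0,0,0,20],[0,0.05,5.4,0,0,0,20],[0,0.05,5.8,0,0,0,20],[0,0.05,6,0,0,0,20],[0,0.05,6,0,0,0,20]])

```text
time_s: 23.7
tcp_pos: [0.5909, -0.1859, 0.1247]
ee_rot: [[-1.0, -0.023, -0.002], [-0.023, 1.0, -0.002], [0.002, -0.002, -1.0]]
wrist_force: [-0.5, -0.4, -2.9]
gripper_width: 0.408
```

Emit:
play_rows(deltas=[[0,0,0.12,0,0,0,20],[0,0,0.24,0,0,0,20],[0,0,0.34,0,0,0,20],[0,0,0.42,0,0,0,20],[0,0,0.48,0,0,0,20],[0,0,0.5,0,0,0,20]])

```text
time_s: 24.3
tcp_pos: [0.5912, -0.1864, 0.1123]
ee_rot: [[-1.0, -0.023, -0.001], [-0.023, 1.0, -0.002], [0.001, -0.002, -1.0]]
wrist_force: [-1.0, 0.4, -3.3]
gripper_width: 0.403
```

Emit:
play_rows(deltas=[[0,0,0.03,0,0,0,20],[0,0,0.06,0,0,0,20],[0,0,0.08,0,0,0,20],[0,0,0.08,0,0,0,20]])

```text
time_s: 24.7
tcp_pos: [0.5918, -0.1866, 0.1121]
ee_rot: [[-1.0, -0.023, 0.001], [-0.023, 1.0, -0.003], [-0.001, -0.003, -1.0]]
wrist_force: [-2.2, -0.4, 5.5]
gripper_width: 0.409
```

Contact with the lane floor. Release and rise.

Emit:
play_rows(deltas=[[0,0,-0.02,0,0,0,55],[0,0,-0.02,0,0,0,55],[0,0,-0.02,0,0,0,55],[0,0,-0.4,0,0,0,55],[0,0,-1,0,0,0,55],[0,0,-2,0,0,0,55],[0,0,-3.2,0,0,0,55],[0,0,-4,0,0,0,55],[0,0,-4,0,0,0,55]])

```text
time_s: 25.6
tcp_pos: [0.5934, -0.1867, 0.215]
ee_rot: [[-1.0, -0.023, 0.007], [-0.023, 1.0, -0.004], [-0.007, -0.004, -1.0]]
wrist_force: [-0.4, -0.4, 0.3]
gripper_width: 0.634
```

```bash
python3 - <<'E'
from h import *
s=st(); c=wristcam(save('q_wrist','wrist'),s); t=save('q_top','top')
h=cv2.cvtColor(c['pixels'],cv2.COLOR_RGB2HSV)
for lo,hi in ((20,35),(100,125)):
    m=((h[...,0]>lo)&(h[...,0]<hi)&(h[...,1]>150)&(h[...,2]>90)).astype(np.uint8)
    n,l,S,C=cv2.connectedComponentsWithStats(m)
    for i in range(1,n):
        if S[i,4]>300: print(S[i],C[i],np.round(torack(ray(c,C[i],.136)),4))
cv2.imwrite('pics/q_tz.png',cv2.resize(t['pixels'][165:285,300:420,::-1],None,fx=5,fy=5,interpolation=cv2.INTER_CUBIC))
E
```

```text
t 25.6 tcp [ 0.5934 -0.1867  0.215 ] F [-0.4 -0.4  0.3] w 0.634
[263 104  31  33 814] [278.0036855  119.95331695] [-0.0679  0.    ]
[ 213   82   33  194 2402] [234.73272273 193.86677769] [-0.0186 -0.0299]
[ 310   82   30  194 2473] [319.70926001 192.47270522] [-0.0196  0.0287]
[ 252   92   54   56 1230] [278.10731707 119.10406504] [-0.0685  0.0001]
[ 249  187   59   70 2599] [278.45748365 219.66602539] [-0.0001  0.0003]
```

View pics/q_wrist.png

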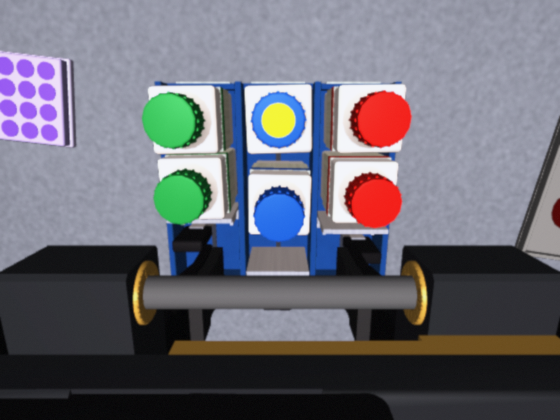

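Emit:
play_rows(deltas=[[-0.3,0,-0.1,0,0,0,55],[-0.9,0,-0.1,0,0,0,40],[-1.8,0,-0.1,0,0,0,20],[-2.8,0,-0.1,0,0,0,0],[-3.8,0,-0.1,0,0,0,0],[-4.6,0,-0.1,0,0,0,0],[-5,0,-0.1,0,0,0,0],[-5.2,0,-0.1,0,0,0,0],[-5.2,0,-0.1,0,0,0,0]])

```text
time_s: 26.6
tcp_pos: [0.7215, -0.1831, 0.211]
ee_rot: [[-1.0, -0.023, -0.003], [-0.023, 1.0, -0.002], [0.003, -0.002, -1.0]]
wrist_force: [-0.5, -0.4, -1.1]
gripper_width: 0.034
```

```bash
python3 - <<'E'
from h import *
s=st(); print(torack(s['tcp_pos'])); c=wristcam(save('r_wrist','wrist'),s); save('r_scene','scene')
print([(np.round(d['centre'],4),round(d['score'],2)) for d in r.spot_in('wrist','follower_tab')[:3]])
E
```

```text
t 26.6 tcp [ 0.7215 -0.1831  0.211 ] F [-0.5 -0.4 -1.1] w 0.034
(np.float64(0.12746786442012925), np.float64(0.0013514596228374925))
[(array([ 0.6679, -0.187 ,  0.0729]), 0.82)]
```

View pics/r_wrist.png

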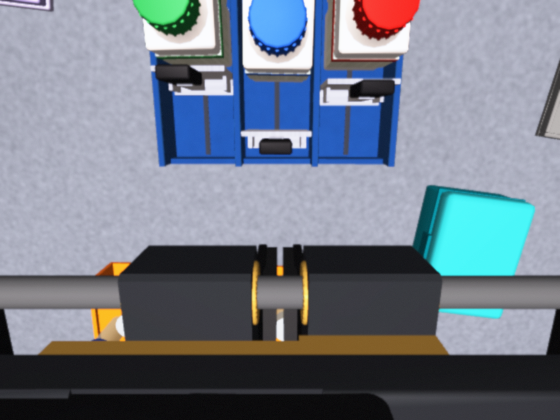

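View pics/r_scene.png

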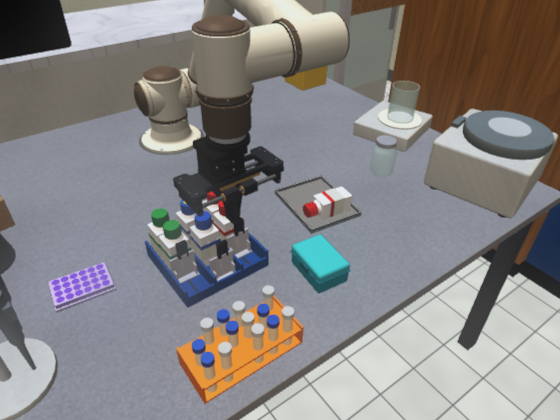

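```bash
python3 - <<'E'
from h import *
s=r.sense(); c=wristcam(r.capture('wrist'),s)
for uv in ((276,142),(276,147),(276,153)): print(torack(ray(c,uv,.116)))
cv2.imwrite('pics/r_z.png',cv2.resize(c['pixels'][90:180,200:340,::-1],None,fx=5,fy=5,interpolation=cv2.INTER_CUBIC))
t=r.capture('top')
for uv in ((380,145),(380,130)): print('orange',ray(t,uv,.0),ray(t,uv,.1))
E
```

```text
(np.float64(0.07414591449131701), np.float64(-0.0008226519510518608))
(np.float64(0.07766386505003946), np.float64(-0.0008350894200263414))
(np.float64(0.08191808740646452), np.float64(-0.000850129926618357))
orange [ 0.80838777 -0.26242178  0.        ] [ 0.78725882 -0.2390676   0.1       ]
orange [ 0.84953608 -0.26202463  0.        ] [ 0.8247889  -0.23870538  0.1       ]
```

View pics/r_z.png

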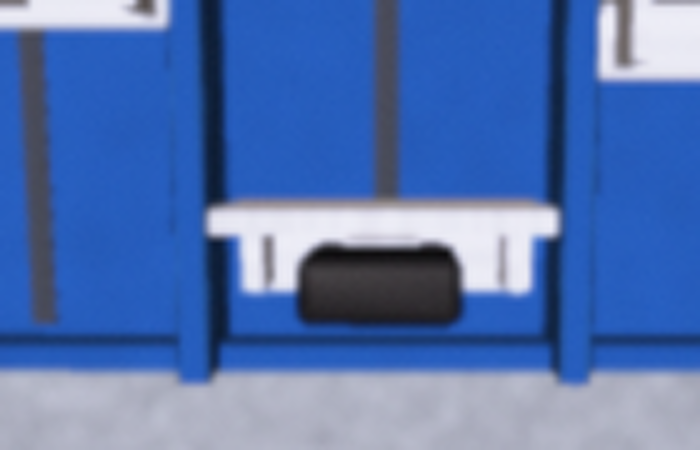

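Emit:
play_rows(deltas=[[0,-0.05,0.6,0,0,0,0],[0,-0.05,1.4,0,0,0,0],[0,-0.05,2.4,0,0,0,0],[0,-0.05,3.4,0,0,0,0],[0,-0.05,4.2,0,0,0,0],[0,-0.05,4.6,0,0,0,0],[0,-0.05,4.7,0,0,0,0],[0.5,-0.05,4.7,0,0,0,0],[1,-0.05,4.7,0,0,0,0],[1.2,-0.05,4.7,0,0,0,0]])

```text
time_s: 27.85
tcp_pos: [0.6912, -0.1856, 0.0972]
ee_rot: [[-1.0, -0.023, 0.001], [-0.023, 1.0, -0.002], [-0.001, -0.002, -1.0]]
wrist_force: [-0.7, -1.1, 0.4]
gripper_width: 0.004
```

```bash
python3 - <<'E'
from h import *
s=st(); print(torack(s['tcp_pos'])); c=wristcam(save('s_wrist','wrist'),s)
E
```

```text
t 27.85 tcp [ 0.6912 -0.1856  0.0972] F [-0.7 -1.1  0.4] w 0.004
(np.float64(0.09712662553586425), np.float64(-0.0005049113101388021))
```

View pics/s_wrist.png

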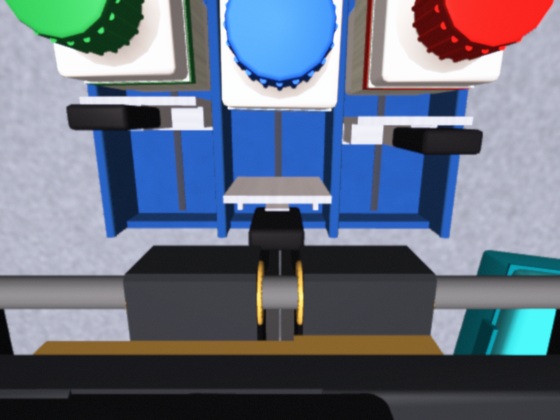

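Emit:
play_rows(deltas=[[0.1,0,0,0,0,0,0],[0.25,0,0,0,0,0,0],[0.45,0,0,0,0,0,0],[0.65,0,0,0,0,0,0],[0.85,0,0,0,0,0,0],[1.05,0,0,0,0,0,0],[1.25,0,0,0,0,0,0],[1.4,0,0,0,0,0,0],[1.55,0,0,0,0,0,0],[1.65,0,0,0,0,0,0],[1.7,0,0,0,0,0,0]])

```text
time_s: 29.0
tcp_pos: [0.6484, -0.1863, 0.0954]
ee_rot: [[-1.0, -0.023, -0.001], [-0.023, 1.0, -0.002], [0.001, -0.002, -1.0]]
wrist_force: [1.7, 0.6, 0.7]
gripper_width: 0.004
```

```bash
python3 - <<'E'
from h import *
s=st(); print(torack(s['tcp_pos'])); c=wristcam(save('t_wrist','wrist'),s)
E
```

```text
t 29.0 tcp [ 0.6484 -0.1863  0.0954] F [1.7 0.6 0.7] w 0.004
(np.float64(0.05435154155433427), np.float64(-0.0002755899872677501))
```

View pics/t_wrist.png

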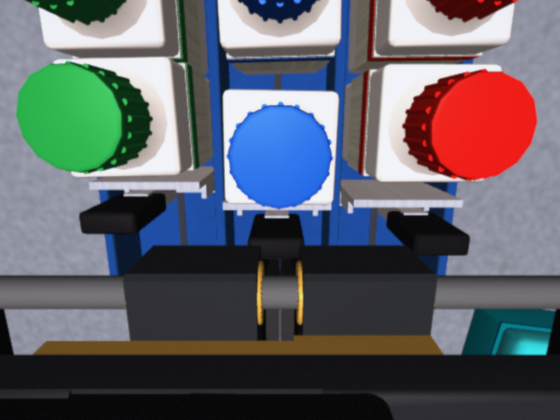

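Emit:
play_rows(deltas=[[0.1,0,0,0,0,0,0],[0.2,0,0,0,0,0,0],[0.3,0,0,0,0,0,0],[0.4,0,0,0,0,0,0],[0.5,0,0,0,0,0,0],[0.6,0,0,0,0,0,0],[0.65,0,0,0,0,0,0],[0.7,0,0,0,0,0,0]])

```text
time_s: 29.85
tcp_pos: [0.6311, -0.1867, 0.0953]
ee_rot: [[-1.0, -0.023, -0.001], [-0.023, 1.0, -0.002], [0.001, -0.002, -1.0]]
wrist_force: [2.5, -0.0, 0.5]
gripper_width: 0.003
```

Emit:
play_rows(deltas=[[0.06,0,0,0,0,0,0],[0.12,0,0,0,0,0,0],[0.17,0,0,0,0,0,0],[0.2,0,0,0,0,0,0]])

```text
time_s: 30.25
tcp_pos: [0.6262, -0.1868, 0.0954]
ee_rot: [[-1.0, -0.023, -0.001], [-0.023, 1.0, -0.002], [0.001, -0.002, -1.0]]
wrist_force: [2.7, -0.1, -1.0]
gripper_width: 0.006
```

```bash
python3 - <<'E'
from h import *
s=st(); print(torack(s['tcp_pos'])); c=wristcam(save('u_wrist','wrist'),s)
E
```

```text
t 30.25 tcp [ 0.6262 -0.1868  0.0954] F [ 2.7 -0.1 -1. ] w 0.006
(np.float64(0.03210724907358907), np.float64(-0.00025054183919457956))
```

View pics/u_wrist.png

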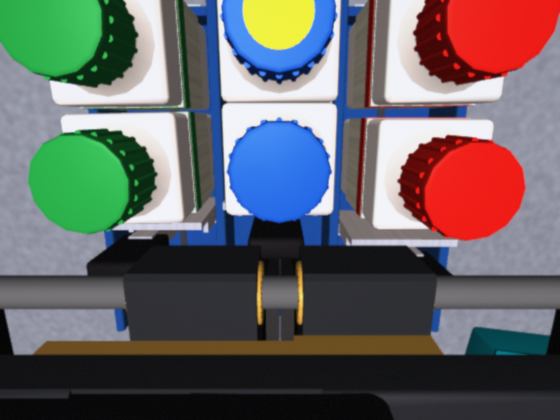

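Bottles nearly touching. A little further until force rises.

Emit:
play_rows(deltas=[[0.04,0,0,0,0,0,0],[0.08,0,0,0,0,0,0],[0.12,0,0,0,0,0,0],[0.12,0,0,0,0,0,0]])

```text
time_s: 30.7
tcp_pos: [0.625, -0.1868, 0.0955]
ee_rot: [[-1.0, -0.023, 0.003], [-0.023, 1.0, -0.002], [-0.003, -0.002, -1.0]]
wrist_force: [6.1, -0.5, -3.3]
gripper_width: 0.005
```

Emit:
play_rows(deltas=[[-0.1,0,0,0,0,0,0],[-0.4,0,0,0,0,0,0],[-0.9,0,0,0,0,0,0],[-1.4,0,-0.4,0,0,0,0],[-1.6,0,-1.2,0,0,0,0],[-1.6,0,-2.4,0,0,0,0],[-1.2,0,-3.8,0,0,0,0],[-0.4,0,-4.8,0,0,0,0],[0.6,0,-5,0,0,0,0],[1.5,0,-5,0,0,0,0],[1.8,0,-5,0,0,0,0],[1.8,0,-5,0,0,0,0]])

```text
time_s: 31.9
tcp_pos: [0.5774, -0.1878, 0.2208]
ee_rot: [[-1.0, -0.022, -0.002], [-0.022, 1.0, -0.002], [0.002, -0.002, -1.0]]
wrist_force: [0.4, -0.5, -0.1]
gripper_width: 0.002
```

```bash
python3 - <<'E'
from h import *
s=st(); print(torack(s['tcp_pos'])); c=wristcam(save('v_wrist','wrist'),s); t=save('v_scene','scene')
h=cv2.cvtColor(c['pixels'],cv2.COLOR_RGB2HSV)
for lo,hi in ((20,35),(100,125)):
    m=((h[...,0]>lo)&(h[...,0]<hi)&(h[...,1]>150)&(h[...,2]>90)).astype(np.uint8)
    n,l,S,C=cv2.connectedComponentsWithStats(m)
    for i in range(1,n):
        if S[i,4]>300: print(S[i],C[i],np.round(torack(ray(c,C[i],.136)),4))
cv2.imwrite('pics/v_z.png',cv2.resize(t['pixels'][170:300,130:280,::-1],None,fx=4,fy=4,interpolation=cv2.INTER_CUBIC))
E
```

```text
t 31.9 tcp [ 0.5774 -0.1878  0.2208] F [ 0.4 -0.5 -0.1] w 0.002
(np.float64(-0.01674574726753434), np.float64(-0.00012255089606533087))
[264 128  31  31 738] [279.1598916  142.74119241] [-0.0697  0.0002]
[ 171  103   75  143 1491] [232.55399061 162.41784038] [-0.0563 -0.032 ]
[ 310  104   77  142 1481] [321.31802836 160.8575287 ] [-0.0573  0.0292]
[ 254  116   52   53 1105] [279.07511312 141.51221719] [-0.0705  0.0001]
[ 249  184   59   62 2425] [279.00123711 215.31587629] [-0.0185 -0.    ]
```

View pics/v_wrist.png

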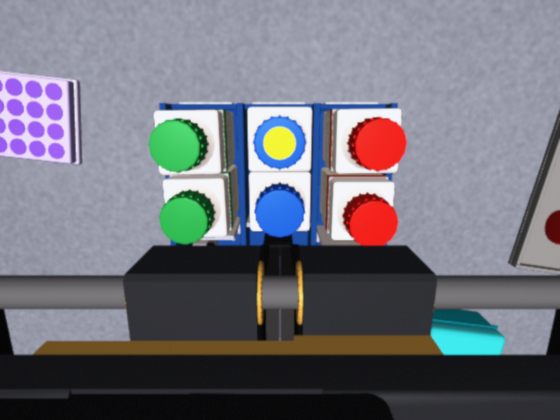

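View pics/v_z.png

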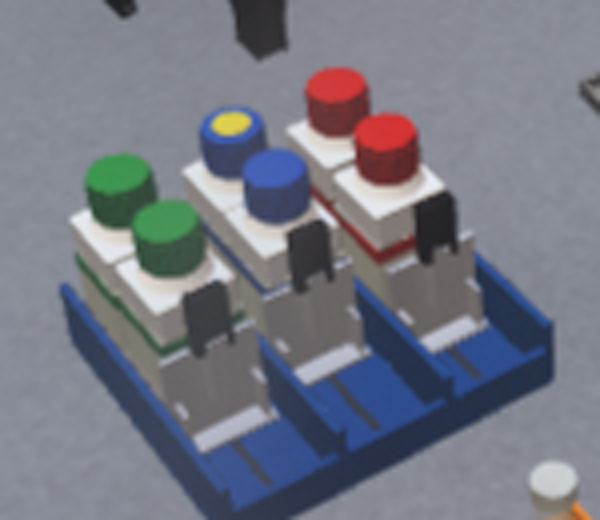

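```bash
python3 - <<'E'
from h import *
st(); print(r.finish_job())
E
```

```text
t 32.0 tcp [ 0.5788 -0.1877  0.2203] F [ 1.  -0.9  0.3] w 0.003
the job is handed in; nothing more can be done
None
```

The middle lane is restocked and the job is handed in at about 32 s of the 72 s allowed; the hand-in gave no verdict.

- **Old bottle:** I lifted it by the cap about 4 mm, carried it forward and set it down at the front stop.
- **New bottle:** I gripped it by the cap in the tray, turned it upright and stood it on the bench, then let go. I took it up again from above and set it in the lane behind the old one.
- **Follower:** I pushed its tab forward until the wrist force rose to about 6 N against the stop, then backed the arm away.

In the last pictures the old bottle was at rack x of about -0.070 and y of about 0, and the new bottle at x of about -0.019 and y of about 0. Both were upright with almost no gap, and the follower's face was close up behind the new bottle. The neighbouring bottles looked unmoved. The gripper was clear above everything with no contact force.

No check failed. The only disagreement was a 3–4 mm difference between the top and wrist cameras on where the new bottle stood on the bench; I settled it with a closer wrist picture before gripping it again.

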